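Release the locked drawer of a bench dust collector with a rod

TASK

Free the locked dust drawer of the bench dust collector: take the release rod with the round black handle from the instrument stand, push it down through the slot in the collector's lid, feel for the latch tab hidden somewhere along the slot and press the tab down until the drawer springs open. Then stand the rod back upright in its hole in the stand, fully down, and let go. Be gentle with the rod inside the collector (never more than 25 N), and leave everything else where it is.

Things in the scene. Friction and masses are not known exactly. Their poses are not given: they have to be found in the camera images.
- collector: Bench dust collector, a white box fixed to the bench, 160 (x) x 200 (y) x 110 mm high, with a grey lid 8 mm thick. Origin: centre of its underside; z up; its front, with the drawer, faces its -x. Nothing inside may be loaded by the rod with more than 25 N.
- slot (a point): Centre of the through slot in the middle of the collector's lid, at the lid's top face (110 mm above the bench). The slot is 10 mm wide along x and 80 mm long along y; the raised black grille bars behind it are not openings.
- ledge (a point): Point 30 mm straight below the slot's centre, at the height of the rigid black inner ledge that lies under the whole slot, broken only by one well 11 mm wide along y. In the well sits the latch tab, 10 mm along y, as wide as the slot, its flat top 4.5 mm proud of the ledge. The tab's centre is anywhere up to 20 mm to either side of this point along y, differs every time and is not measured.
- latch_tab (a joint): Downward travel of the hidden latch tab, in m: 0 at rest, about 0.0085 where the drawer is let go (tab top 4 mm below the ledge), 0.012 hard stop. It cannot be pushed sideways; downward it gives on a spring, 2.5 N at first, about 7 N at the end, and comes back up when let go.
- drawer (a joint): Opening of the drawer at the collector's front, in m: 0 shut and latched, 0.03 sprung fully open (towards the collector's -x). It has no handle and springs out by itself, pushed by about 4 N.
- stand: Aluminium instrument stand fixed to the bench, 120 (x) x 50 (y) x 40 mm high. Origin: centre of its underside; z up. Two upright blind holes, 8 mm wide with a 3 mm lead-in and 32 mm deep, at x = -35 and x = +35 mm, y = 0. The rod stands in one, a wax instrument in the other.
- stand_hole0 (a point): Mouth of the stand's hole at x = -35 mm, at the stand's top face; z up.
- stand_hole1 (a point): Mouth of the stand's hole at x = +35 mm, at the stand's top face; z up.
- rod_handle (a point): The release rod, upright, 110 mm long, 60 g: a steel shaft 6 mm thick and 60 mm long with, on top of it, a round black handle 16 mm thick and 50 mm long. This point is the centre of the handle, 85 mm above the shaft's flat tip. z points from tip to handle.
- rod_tip (a point): The centre of the flat lower end of the rod's shaft (edge bevelled 0.8 mm), on the rod's axis; z points to the handle.
- instrument_mid (a point): Bystander: steel wax instrument standing in the stand's other hole, 6 mm shaft, flat 13 x 4 mm steel blade on top, 85 mm long; this point is 45 mm above its lower end.
- cast_a: Bystander: plaster dental cast, 50 x 55 x 31 mm, on the bench. Origin: centre of its underside.
- cast_b: Bystander: plaster dental cast, 50 x 55 x 35 mm, lying in a grey work tray. Origin: centre of its underside.
- jar: Bystander: jar, 56 mm wide, 65 mm high. Origin: centre of its underside.
- cup: Bystander: white cup, 70 mm wide, 85 mm high. Origin: centre of its underside.
- spatula: Bystander: spatula, 170 mm long, lying flat along its x. Origin: underside.
- wax_tin: Bystander: round flat metal tin, 60 mm wide, 18 mm high. Origin: centre of its underside.
Things that resemble listed ones, but are neither listed nor needed, are in the scene too. There is more than one size of the part that bears rod_handle; the job needs the smallest.

How it is judged:
By the outcome, as a careful person would: the job done as asked, in the order asked, and still so for the second after the job is handed in, with the robot touching nothing.
It also fails if it takes over 58 s, if anything falls off the work surface, if the arm or the gripper's body presses on something with over 40 N, if the wrist force passes 120 N, or if a joint passes its speed limit or range.

ROBOT

A 7-joint arm with a two-finger parallel gripper is mounted at the origin on the work surface. World frame = base frame: x ahead of the robot, y to its left, z up, the work surface at z = 0. Lengths are in m, angles in rad, forces in N, time in s.
With the tool pointing down it reaches from about 0.425 to 0.875 m from the base axis. Payload 4.7 kg.
Tool frame: the origin (TCP) lies at the very end of the fingers, on their centre line; the grasp point (between the pads) lies 19 mm behind it (ctrl.grasp_offset is the distance from the TCP to the grasp point, in m); z points along the fingers, y is the direction in which the jaws open and shut (so a half turn about z gives the same grasp; the last joint's range is limited). The gripper opens to 87 mm and grips with 3 to 60 N. Pads are 19 mm wide; open, the fingers measure 117 mm over their backs; the gripper's body (75 mm by 190 mm) begins 51 mm behind the grasp point.
Start: joints at [-1.111, 0.321, -0.07, 1.45, 0.023, 1.371, -0.057], TCP at [0.28, 0.586, 0.223] pointing down, gripper open.
Joint ranges: [-2.86, 2.86], [-0.3, 2.09], [-1.38, 1.24], [0.06, 2.45], [-1.56, 4.7], [0.09, 2.05], [-2.69, 2.69]. Speed limits (rad/s): [2.57, 2.57, 3.14, 3.14, 3.14, 3.14, 3.14].

INTERFACE

Orientations are given as a rotation vector (axis times angle).
In Python, from bench import ctrl gives the robot as it stands.
- The arm moves only by the shell command python3 -m creep 'ROWS' [FORCE]. ROWS is JSON, a list that holds one entry, the list of rows, each a list of 7 numbers: the opening, from 0 (shut) to 1 (fully open), then the shift along the tool's x, y, z in mm, then the turn, a rotation vector about the tool's x, y, z in rad. In form: [[[grip, dx, dy, dz, rx, ry, rz], ...]]. A call has 1 to 5 rows; each row is the pose to reach, as a shift and turn from the pose commanded when the call began, along the tool's axes at that moment; what a row does not reach only later rows make up. A row lasts 1/10 s, in which the tool goes at most 50 mm and 8.59 degrees, less where a joint would pass 70% of its speed; a pose out of reach is approached as far as the arm can. A call with a gripper value outside its range is refused whole. The fingers move at their own pace and stop on an object; FORCE is the grip in N (left out, the last holds). Time passes only in rows, so rows that repeat a pose let the fingers close. It gives the time, the measured TCP pose, the force and the opening at its end, in the units of the state.
- ctrl.get_state(): the state, without advancing time (a new reading comes with each control period).
- ctrl.get_image(name): name is "scene" or "top" or "wrist"; returns the picture (420x560x3 uint8, red, green, blue); there is no depth.
- ctrl.camera_params(name): a dict with "K" (3x3 intrinsics, pixels), "pose" (4x4, takes a point from camera to world coordinates). Camera axes: x right, y down, z forward; pixel columns grow to the right and rows downward; lengths in m; the calibration is good to about 2 mm. A picture is of the moment at which its call begins: read the wrist's pose just before it. camera_params takes no time and is no camera call; for the wrist camera it gives the pose at the moment of the call.
- ctrl.close_job(): hands the job in, once; it reports no verdict.
The state is a dict: "time": time; "joint_positions": joint angles; "qd": joint speeds; "joint_torque": joint torques, N m; "position": TCP position; "tool_rot": TCP orientation; "ft_force": force on the tool from outside, world axes, zero at the start; "torque": the same for the moment, N m; "grip_width": opening from 0.0 (shut) to 1.0 (fully open).
Only numpy, scipy, OpenCV 4.12 (cv2) and the standard library are available. Lean on these libraries where they do the work, as an engineer would, in place of code of your own. Each camera call takes 0.05 s, during which the arm holds its last target. There are 200 camera calls.

## Working session

There is one attempt and no reset: what is moved stays moved. The work goes in short steps, Python scripts to look and compute and a shell command to move; the robot and the scene stay as the last step left them, time stands still between calls to the robot, and variables do not carry over. Pictures are saved under pics/ and viewed, about 8 in all and at most 12, crops included, and the job is handed in when it is done.

```bash
ls; mkdir -p pics; python3 - <<'E'
from bench import ctrl
import cv2,numpy as np
np.set_printoptions(precision=4,suppress=True)
s=ctrl.get_state();print(s)
for n in("scene","top"):
    im=ctrl.get_image(n);cv2.imwrite(f"pics/{n}0.png",im[:,:,::-1]);p=ctrl.camera_params(n);print(n,p)
print(ctrl.grasp_offset)
E
```

```text
pics
{'time': 0.0, 'joint_positions': array([-1.1109,  0.3218, -0.0701,  1.4517,  0.0226,  1.3708, -0.0569]), 'qd': array([-0.0001,  0.0014,  0.0011, -0.0012, -0.0003, -0.0002, -0.0001]), 'joint_torque': array([ -0.0004, -49.128 ,  -0.4039, -31.2525,  -0.0638,   0.0436,
         0.0002]), 'position': array([0.2801, 0.5859, 0.2215]), 'tool_rot': array([-0.6944, -3.0635,  0.0029]), 'ft_force': array([ 0.6632,  1.1323, -0.2873]), 'torque': array([ 0.0021,  0.0021, -0.0054]), 'grip_width': 1.0018788864162451}
scene {'K': array([[440.5596,   0.    , 283.5856],
       [  0.    , 440.5596, 211.4764],
       [  0.    ,   0.    ,   1.    ]]), 'pose': array([[ 0.86  ,  0.3443, -0.3767,  1.0301],
       [ 0.5101, -0.6022,  0.6141, -0.703 ],
       [-0.0154, -0.7203, -0.6935,  0.8733],
       [ 0.    ,  0.    ,  0.    ,  1.    ]])}
top {'K': array([[474.7892,   0.    , 272.6345],
       [  0.    , 474.7892, 206.194 ],
       [  0.    ,   0.    ,   1.    ]]), 'pose': array([[ 0.0119, -0.987 ,  0.1605,  0.3899],
       [-0.9999, -0.0137, -0.0102,  0.0114],
       [ 0.0122, -0.1603, -0.987 ,  1.5333],
       [ 0.    ,  0.    ,  0.    ,  1.    ]])}
0.0187
```

View pics/scene0.png

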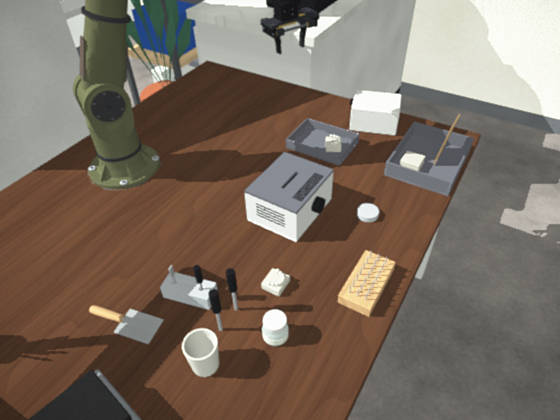

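View pics/top0.png

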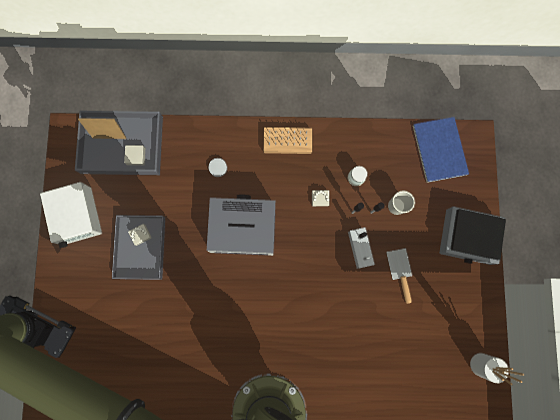

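```bash
python3 - <<'E'
import cv2,numpy as np
a=cv2.imread("pics/scene0.png")[250:370,140:300];b=cv2.imread("pics/top0.png")[150:280,310:430]
a=cv2.resize(a,None,fx=2.6,fy=2.6,interpolation=cv2.INTER_CUBIC);b=cv2.resize(b,None,fx=3,fy=3,interpolation=cv2.INTER_CUBIC)
h=max(a.shape[0],b.shape[0]);c=np.zeros((h,a.shape[1]+b.shape[1],3),np.uint8);c[:a.shape[0],:a.shape[1]]=a;c[:b.shape[0],a.shape[1]:]=b
print(c.shape);cv2.imwrite("pics/c1.png",c)
E
```

```text
(390, 776, 3)
```

View pics/c1.png

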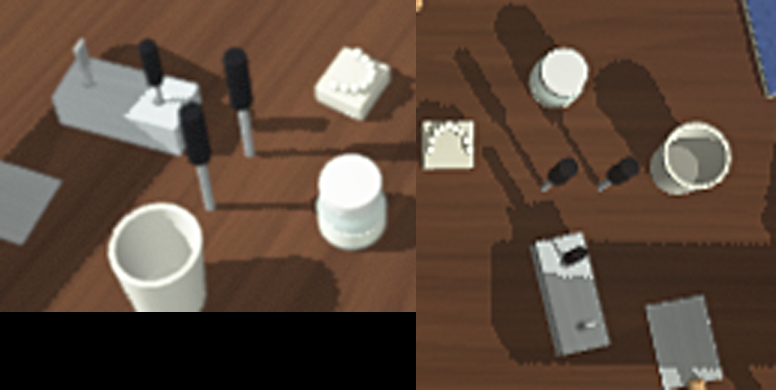

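```bash
cat > h.py <<'E'
from bench import ctrl
import cv2,numpy as np
from scipy.spatial.transform import Rotation as R
np.set_printoptions(precision=4,suppress=True)
def ray(n,uv,P=None):
    p=P or ctrl.camera_params(n);d=p["pose"][:3,:3]@np.linalg.solve(p["K"],[uv[0],uv[1],1.]);return p["pose"][:3,3],d
def onz(n,uv,z,P=None):
    o,d=ray(n,uv,P);return o+d*(z-o[2])/d[2]
def two(r1,r2):
    (o1,d1),(o2,d2)=r1,r2;t=np.linalg.lstsq(np.c_[d1,-d2],o2-o1,rcond=None)[0]
    a=o1+d1*t[0];b=o2+d2*t[1];return (a+b)/2,np.linalg.norm(a-b)
def snap(n,f):
    P=ctrl.camera_params(n);im=ctrl.get_image(n);cv2.imwrite(f"pics/{f}.png",im[:,:,::-1]);return P,im
def toworld_shift(w):  # world vector (m) -> tool axes mm
    return R.from_rotvec(ctrl.get_state()["tool_rot"]).inv().apply(w)*1000
E
python3 - <<'E'
from h import *
t=cv2.imread("pics/top0.png");g=cv2.cvtColor(t,cv2.COLOR_BGR2HSV)
# collector lid
m=((g[...,1]<60)&(g[...,2]>80)).astype(np.uint8);m[:,:195]=0;m[:190]=0;m[265:]=0;m[:,290:]=0
c=max(cv2.findContours(m,0,2)[0],key=cv2.contourArea);r=cv2.minAreaRect(c);print("lid",r)
for q in cv2.boxPoints(r):print(q,onz("top",q,.11))
sl=cv2.cvtColor(t,cv2.COLOR_BGR2GRAY)[218:232,220:262]<60
ys,xs=np.nonzero(sl);u=(xs.mean()+220,ys.mean()+218);print("slot",u,xs.min()+220,xs.max()+220,onz("top",u,.11))
s=cv2.cvtColor(cv2.imread("pics/scene0.png"),cv2.COLOR_BGR2GRAY)[165:195,275:305]<60
ys,xs=np.nonzero(s);u2=(xs.mean()+275,ys.mean()+165);print("slot scene",u2,onz("scene",u2,.11))
print("stand corners");
for q in [(348.7,230.7),(365.7,227.7),(374.3,265),(357.3,268.3)]:print(onz("top",q,.04))
f=lambda x,y:(x/2.6+140,y/2.6+250); k=lambda x,y:((x-416)/3+310,y/3+150)
for n,a,b in [("stand rod top",f(149,44),k(583,250)),("rodA top",f(235,54),k(573,163)),("rodB top",f(192,110),k(633,163)),("instr top",f(80,42),k(592,322))]:
    print(n,*two(ray("scene",a),ray("top",b)))
print("A foot",onz("scene",f(249,156),0),onz("top",k(545,188),0),"B foot",onz("scene",f(210,209),0),onz("top",k(601,188),0))
E
```

```text
lid ((240.79791259765625, 226.05189514160156), (66.98644256591797, 55.43567657470703), 2.290609836578369)
[206.2236 252.4089] [0.4788 0.1933 0.11  ]
[208.4393 197.0175] [0.6469 0.1923 0.11  ]
[275.3722 199.6949] [ 0.6415 -0.0114  0.11  ]
[273.1566 255.0862] [ 0.4734 -0.0066  0.11  ]
slot (np.float64(241.0625), np.float64(224.90625)) 228 253 [0.5628 0.0913 0.11  ]
slot scene (np.float64(288.5416666666667), np.float64(180.91666666666666)) [0.5666 0.0816 0.11  ]
stand corners
[ 0.5574 -0.2458  0.04  ]
[ 0.5677 -0.2999  0.04  ]
[ 0.4505 -0.3246  0.04  ]
[ 0.4396 -0.2711  0.04  ]
stand rod top [ 0.5433 -0.2812  0.1186] 0.005405100011832277
rodA top [ 0.6267 -0.2682  0.1436] 0.00431442962723567
rodB top [ 0.6282 -0.3283  0.1408] 0.00482447713090084
instr top [ 0.4728 -0.2946  0.0923] 0.004408779043937692
A foot [ 0.6277 -0.2688  0.    ] [ 0.6214 -0.2676 -0.    ] B foot [ 0.6294 -0.3295 -0.    ] [ 0.6222 -0.3288  0.    ]
```

Candidates: the rod in the stand (scene 198,273; top 363,234; top at z≈0.118), free rod A (scene 231,280; top 358,207; z≈0.144) and free rod B (scene 215,303; top 377,208; z≈0.141). The stand rod is the smallest and stands in the stand, so it's the one to take. The blade in the other hole is the instrument. Now I move over the collector for a close look.

```bash
python3 -m creep '[[[1,-39,-31,-4,0,0,0],[1,-78,-62,-8,0,0,0],[1,-117,-93,-12,0,0,0],[1,-156,-124,-16,0,0,0],[1,-195,-155,-20,0,0,0]]]' 40
python3 -m creep '[[[1,-39,-31,-4,0,0,0],[1,-78,-62,-8,0,0,0],[1,-117,-93,-12,0,0,0],[1,-156,-124,-16,0,0,0],[1,-195,-155,-20,0,0,0]]]'
python3 -m creep '[[[1,-40,-34,0,0,0,-0.14],[1,-40,-34,0,0,0,-0.28],[1,-40,-34,0,0,0,-0.42],[1,-40,-34,0,0,0,-0.47],[1,-40,-34,0,0,0,-0.47]]]'
python3 - <<'E'
from h import *
P,im=snap("wrist","w1");s=ctrl.get_state();print(s["time"],s["position"],R.from_rotvec(s["tool_rot"]).as_matrix());print(P)
E
```

```text
time: 0.6
position: [0.3898, 0.3604, 0.2424]
tool_rot: [-0.694, -3.064, 0.001]
ft_force: [0.2, -0.5, 0.4]
grip_width: 1.001
time: 1.1
position: [0.4988, 0.1366, 0.2626]
tool_rot: [-0.694, -3.064, -0.0]
ft_force: [0.8, 0.6, -0.6]
grip_width: 0.998
time: 1.6
position: [0.5197, 0.0905, 0.2621]
tool_rot: [0.038, -3.141, 0.0]
ft_force: [-0.1, 0.1, -0.6]
grip_width: 0.996
1.65 [0.5197 0.0906 0.2622] [[-0.9997 -0.0229 -0.0006]
 [-0.0229  0.9997 -0.0002]
 [ 0.0006 -0.0002 -1.    ]]
{'K': array([[343.338 ,   0.    , 283.1098],
       [  0.    , 343.338 , 206.553 ],
       [  0.    ,   0.    ,   1.    ]]), 'pose': array([[-0.0245,  0.9558,  0.293 ,  0.4392],
       [ 0.9997,  0.0233,  0.0074,  0.089 ],
       [ 0.0003,  0.2931, -0.9561,  0.424 ],
       [ 0.    ,  0.    ,  0.    ,  1.    ]])}
```

View pics/w1.png

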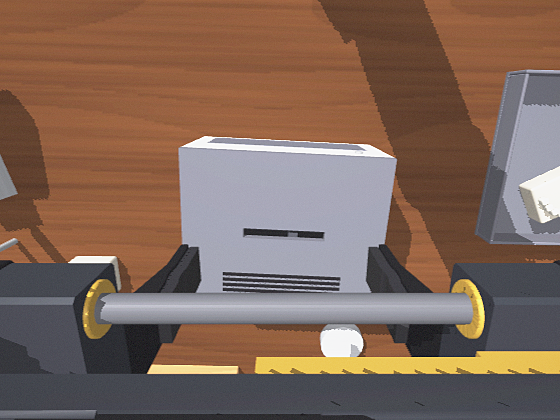

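The slot runs from about (244,232) to (324,236), and a lighter patch inside it near (292,234) may be the tab. I'll measure both.

```bash
python3 - <<'E'
from h import *
P=ctrl.camera_params("wrist");g=cv2.cvtColor(cv2.imread("pics/w1.png"),cv2.COLOR_BGR2GRAY)
print(g[226:242:1,240:330:6])
print(g[234,280:304])
m=(g<110).astype(np.uint8);m[:222]=0;m[245:]=0;m[:,:235]=0;m[:,335:]=0
ys,xs=np.nonzero(m);r=cv2.minAreaRect(np.c_[xs,ys].astype(np.float32));b=cv2.boxPoints(r);print(b)
W=[onz("wrist",q,.11,P) for q in b];print(np.array(W),np.mean(W,0))
for u in ((287.5,234.5),(297.5,235)): print(onz("wrist",u,.085,P))
# lid outline yaw
h=((g>140)).astype(np.uint8);n,l=cv2.connectedComponents(h);k=(l==l[200,290]).astype(np.uint8);c=cv2.findContours(k,0,2)[0][0];print(cv2.minAreaRect(c))
E
sed -i 's/^def toworld/def toworld/' h.py
```

```text
[[169 170 169 172 171 170 167 168 168 169 169 169 169 170 168]
 [171 183 176 173 172 175 175 169 171 168 171 168 170 168 171]
 [170  90 150 191 186 180 175 171 174 169 169 171 169 170 172]
 [173  37  45  46  75 115 153 188 187 178 173 173 170 168 169]
 [169  38  44  35  39  39  43  58 101 149 191 188 184 177 170]
 [173  41  44  45  42  42  38  40  55  36  48  76 113 150 178]
 [170  46  41  46  48  48  45  43  74  51  33  38  39  47 117]
 [171  38  45  41  45  45  45  45  99 119  44  42  42  38 118]
 [170  42  24  32  36  44  42  44  96 115  40  45  42  42 150]
 [170 122 129  96  56  28  26  34  99 110  40  42  48  47 149]
 [171 156 158 158 161 168 130  95 113 112  27  36  36  42 158]
 [167 147 149 151 154 154 159 159 158 151  92  63  28  30 158]
 [172 173 166 159 153 149 151 152 152 154 160 164 163 132 149]
 [169 171 172 170 172 171 163 158 151 149 149 154 155 158 158]
 [168 169 169 171 168 169 173 173 173 164 163 157 145 150 156]
 [171 167 168 166 168 169 173 166 168 173 171 171 172 162 166]]
[ 42  43  44  38  44  43  33  60  96 119 118 115 114 118 115 118 124 101
  36  45  40  43  43  43]
[[242.8229 235.9955]
 [243.0291 227.8488]
 [323.1803 229.878 ]
 [322.9741 238.0247]]
[[0.5666 0.0527 0.11  ]
 [0.5581 0.053  0.11  ]
 [0.5584 0.1313 0.11  ]
 [0.5669 0.1316 0.11  ]] [0.5625 0.0922 0.11  ]
[0.574  0.0972 0.085 ]
[0.5743 0.1078 0.085 ]
((287.0, 214.0), (156.0, 218.0), 90.0)
```

Slot centre is (0.5625, 0.0922), and the light patch sits at y≈0.1025 and is 10 mm wide, so it is likely the tab. On to the stand.

```bash
python3 -m creep '[[[1,7,-50,0,0,0,0],[1,14,-100,0,0,0,0],[1,20,-150,0,0,0,0],[1,24,-200,0,0,0,0],[1,28,-250,0,0,0,0]]]'
python3 -m creep '[[[1,0,-50,0,0,0,0],[1,0,-100,0,0,0,0],[1,0,-120,0,0,0,0],[1,0,-120,0,0,0,0]]]'
python3 - <<'E'
from h import *
P,im=snap("wrist","w2");s=ctrl.get_state();print(s["time"],s["position"],s["tool_rot"]);print(P["pose"])
E
```

```text
time: 2.15
position: [0.4976, -0.1599, 0.2627]
tool_rot: [-0.037, 3.141, 0.001]
ft_force: [0.9, 1.0, -0.2]
grip_width: 0.999
time: 2.55
position: [0.4995, -0.2825, 0.2624]
tool_rot: [0.026, -3.14, 0.004]
ft_force: [0.6, -0.6, 0.1]
grip_width: 0.999
2.6 [ 0.5003 -0.2796  0.2622] [ 0.0312 -3.1405  0.0005]
[[-0.0168  0.956   0.2928  0.419 ]
 [ 0.9999  0.0166  0.0031 -0.283 ]
 [-0.0019  0.2928 -0.9562  0.4242]
 [ 0.      0.      0.      1.    ]]
```

View pics/w2.png

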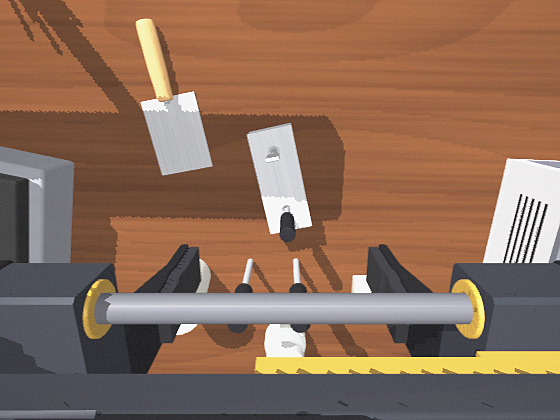

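Stand rod: shaft base at about (286,209), handle from (287,215) down to its top at about (288,238). The free rods are at (243,295) and (298,293), the blade at (272,152).

```bash
python3 - <<'E'
from h import *
im=ctrl.get_image("wrist");P=ctrl.camera_params("wrist");s=ctrl.get_state();print(s["position"],s["tool_rot"])
g=cv2.cvtColor(im,cv2.COLOR_RGB2GRAY)
m=(g<60).astype(np.uint8)[200:248,270:306];n,l,st,ce=cv2.connectedComponentsWithStats(m);i=1+st[1:,4].argmax();x,y,w,h=st[i][:4]+[270,200,0,0] if 0 else st[i][:4];x+=270;y+=200;print(x,y,w,h)
print("top face c",onz("wrist",(x+w/2-.5,y+h-w/2),.118,P),"bottom",onz("wrist",(x+w/2-.5,y+3),.068,P),"shaft",onz("wrist",(286.5,209),.04,P))
k=(g>125).astype(np.uint8)[110:240,235:320];n,l,st,ce=cv2.connectedComponentsWithStats(k);c=cv2.findContours((l==1+st[1:,4].argmax()).astype(np.uint8),0,2)[0][0]+[235,110]
r=cv2.minAreaRect(cv2.convexHull(c));print(r)
for q in cv2.boxPoints(r):print(q,onz("wrist",q,.04,P))
E
```

```text
[ 0.501  -0.2777  0.2622] [ 0.0362 -3.1407 -0.0012]
276 212 16 27
top face c [ 0.5386 -0.2757  0.118 ] bottom [ 0.5392 -0.2756  0.068 ] shaft [ 0.5411 -0.272   0.04  ]
((275.96337890625, 177.92428588867188), (105.56671905517578, 45.88970947265625), 78.2317123413086)
[242.7354 130.9301] [ 0.4526 -0.3223  0.04  ]
[287.6606 121.5707] [ 0.4414 -0.2734  0.04  ]
[309.1913 224.9185] [ 0.5603 -0.2445  0.04  ]
[264.2662 234.2779] [ 0.5735 -0.2978  0.04  ]
```

```bash
python3 -m creep '[[[1,-39,1,0,0,0,0],[1,-39,1,40,0,0,0],[0.7,-39,1,80,0,0,0],[0.5,-39,1,80,0,0,0],[0.5,-39,1,80,0,0,0]]]'
python3 - <<'E'
from h import *
P,im=snap("wrist","w3");s=ctrl.get_state();print(s["time"],s["position"],s["tool_rot"]);print(P["pose"])
E
```

```text
time: 3.15
position: [0.5403, -0.2746, 0.1829]
tool_rot: [0.041, -3.141, -0.002]
ft_force: [-0.0, 0.8, 0.8]
grip_width: 0.81
3.2 [ 0.5411 -0.2756  0.1844] [-0.0401  3.1392 -0.0003]
[[-0.0268  0.9557  0.2931  0.4598]
 [ 0.9996  0.0252  0.0093 -0.2764]
 [ 0.0015  0.2932 -0.9561  0.3447]
 [ 0.      0.      0.      1.    ]]
```

View pics/w3.png

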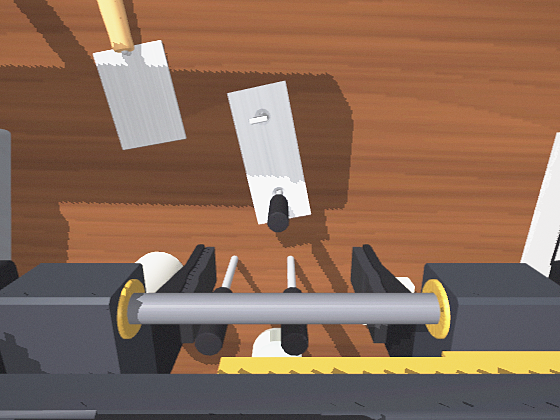

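Handle top at about (278,221), which gives (0.540, -0.2774). Move dy -2, then descend and close gently.

```bash
python3 -m creep '[[[0.5,1,-2,40,0,0,0],[0.5,1,-2,80,0,0,0],[0.5,1,-2,107,0,0,0],[0.5,1,-2,107,0,0,0],[0.5,1,-2,107,0,0,0]]]' 8
python3 -m creep '[[[0.3,0,0,0,0,0,0],[0.2,0,0,0,0,0,0],[0.0,0,0,0,0,0,0],[0.0,0,0,0,0,0,0],[0.0,0,0,0,0,0,0]]]' 8
python3 -m creep '[[[0.0,0,0,0,0,0,0],[0.0,0,0,0,0,0,0],[0.0,0,0,0,0,0,0]]]' 8
```

```text
time: 3.7
position: [0.5406, -0.2788, 0.078]
tool_rot: [-0.038, 3.138, -0.002]
ft_force: [0.9, -0.3, 0.1]
grip_width: 0.505
time: 4.2
position: [0.5393, -0.2785, 0.0761]
tool_rot: [-0.038, 3.14, -0.0]
ft_force: [-0.4, 0.3, 1.9]
grip_width: 0.175
time: 4.5
position: [0.5394, -0.2785, 0.076]
tool_rot: [-0.038, 3.141, -0.0]
ft_force: [-0.7, -0.3, 5.3]
grip_width: 0.18
```

```bash
python3 -m creep '[[[0,0,0,0,0,0,0],[0,0,0,0,0,0,0],[0,0,0,-10,0,0,0],[0,0,0,-20,0,0,0],[0,0,0,-40,0,0,0]]]' 45
python3 -m creep '[[[0,0,0,-40,0,0,0],[0,0,0,-80,0,0,0],[0,0,0,-95,0,0,0],[0,0,0,-95,0,0,0]]]'
python3 - <<'E'
from h import *
s=ctrl.get_state();print(s["time"],s["position"],s["tool_rot"],s["ft_force"]);P,im=snap("wrist","w4")
a=[-0.,.0];print(toworld_shift(np.array([.5625,.0922,.206])-s["position"]))
E
```

```text
time: 5.0
position: [0.5381, -0.2778, 0.1149]
tool_rot: [0.038, -3.139, -0.001]
ft_force: [-0.9, -0.8, 0.0]
grip_width: 0.171
time: 5.4
position: [0.5401, -0.2791, 0.2133]
tool_rot: [-0.038, 3.137, -0.002]
ft_force: [0.2, 0.7, -1.4]
grip_width: 0.168
5.4 [ 0.5401 -0.2791  0.2133] [-0.038   3.1368 -0.002 ] [ 0.1734  0.6569 -1.3723]
[-31.3597 370.6122   7.3916]
```

View pics/w4.png

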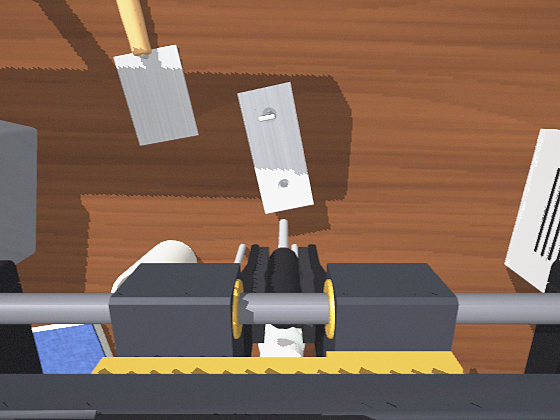

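The rod is held: tip at about (284,220), and the empty hole is at (284,183). I'll use that to calibrate the wrist camera bias.

```bash
python3 - <<'E'
from h import *
im=ctrl.get_image("wrist");P=ctrl.camera_params("wrist");s=ctrl.get_state();p=s["position"];print(p,s["tool_rot"],s["ft_force"])
g=cv2.cvtColor(im,cv2.COLOR_RGB2GRAY)
print(g[176:192,274:296]);print(g[214:228,276:294])
for z in (.138,.145): print("tip",onz("wrist",(284,221),z,P)-p)
print("hole",onz("wrist",(284,183.5),.04,P))
E
python3 -m creep '[[[0,-4,50,0,0,0,0],[0,-8,100,0,0,0,0],[0,-12,150,0,0,0,0],[0,-16,200,0,0,0,0],[0,-20,250,0,0,0,0]]]'
python3 -m creep '[[[0,-4,50,0,0,0,0],[0,-8,100,0,0,0,0],[0,-11,120,0,0,0,0],[0,-11,120,0,0,0,0],[0,-11,120,0,0,0,0]]]'
python3 -m creep '[[[0,0,0,0,0,0,0],[0,0,0,0,0,0,0],[0,0,0,0,0,0,0]]]'
python3 - <<'E'
from h import *
P,im=snap("wrist","w5");s=ctrl.get_state();print(s["time"],s["position"],s["tool_rot"],P["pose"])
cv2.imwrite("pics/w5c.png",cv2.resize(im[120:320,170:410,::-1],None,fx=3,fy=3,interpolation=cv2.INTER_CUBIC))
E
```

```text
[ 0.5384 -0.2778  0.2094] [ 0.0383 -3.1399 -0.0015] [ 0.0052  0.7174 -1.191 ]
[[246 246 246 245 245 246 246 246 246 246 246 246 246 246 247 247 247 247
  249 253 247 188]
 [246 246 246 245 245 246 246 246 245 246 246 246 246 246 247 247 246 247
  247 248 250 253]
 [246 246 246 246 245 245 246 246 246 246 246 246 246 246 247 247 246 247
  246 246 247 248]
 [246 246 246 246 245 246 247 247 247 248 248 247 246 246 247 247 246 246
  247 246 246 246]
 [246 246 246 246 246 247 250 254 255 255 255 252 249 247 247 247 247 246
  246 246 246 246]
 [246 246 246 247 249 251 246 222 164 165 187 226 250 251 248 247 247 247
  247 246 246 246]
 [246 246 247 249 251 214 156 159 158 158 158 156 178 234 250 248 247 246
  246 246 246 246]
 [246 246 248 251 218 161 162 173 194 203 191 169 181 215 231 247 247 247
  246 246 246 246]
 [247 247 250 237 160 168 165 154 165 175 165 157 202 232 230 244 248 247
  247 246 246 246]
 [247 248 248 199 171 169 150 154 158 159 157 149 172 229 242 243 247 247
  246 246 246 246]
 [247 248 247 188 196 180 147 156 158 156 158 146 155 227 248 245 246 247
  247 246 246 246]
[... 1468 characters left out ...]
230 226 220 205 180 136  81  76  75  85  80  81]]
tip [ 0.0017  0.0014 -0.0714]
tip [-0.0007  0.0013 -0.0644]
hole [ 0.5354 -0.2762  0.04  ]
time: 6.0
position: [0.5512, -0.0264, 0.2081]
tool_rot: [0.038, -3.137, 0.0]
ft_force: [1.2, 0.7, -1.0]
grip_width: 0.173
time: 6.5
position: [0.5599, 0.091, 0.2084]
tool_rot: [0.039, -3.138, 0.003]
ft_force: [-0.2, -0.3, -1.1]
grip_width: 0.17
time: 6.8
position: [0.561, 0.0901, 0.2105]
tool_rot: [0.034, -3.141, 0.0]
ft_force: [0.2, 0.8, -1.1]
grip_width: 0.173
6.85 [0.5611 0.0904 0.2106] [-0.0352  3.1413  0.0001] [[-0.0225  0.9556  0.2937  0.4804]
 [ 0.9997  0.0214  0.007   0.0888]
 [ 0.0004  0.2938 -0.9559  0.3723]
 [ 0.      0.      0.      1.    ]]
```

View pics/w5c.png

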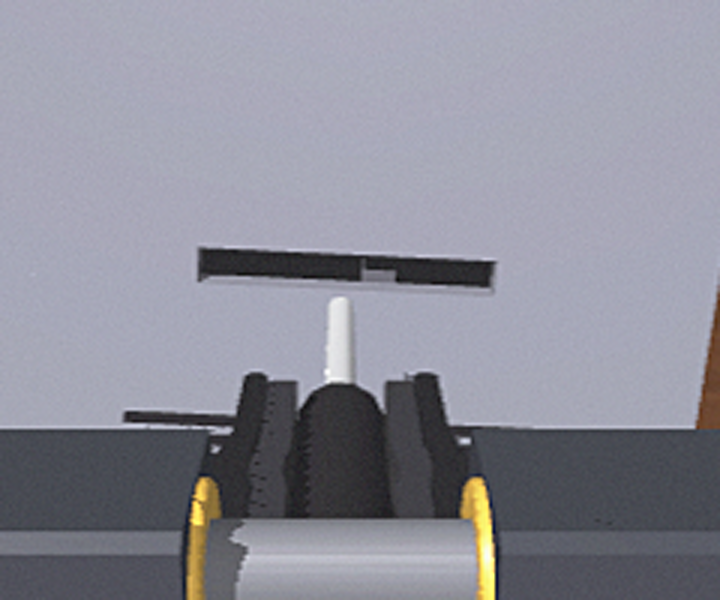

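```bash
python3 - <<'E'
from h import *
im=cv2.imread("pics/w5.png");P=ctrl.camera_params("wrist");p=ctrl.get_state()["position"];print(p)
g=cv2.cvtColor(im,cv2.COLOR_BGR2GRAY)
print(g[214:226,276:292]);print(g[198:222,260])
tz=p[2]-.068
e=onz("wrist",(283.5,218.8),tz,P);print("tip edge",e-p)
c=[onz("wrist",q,.11,P) for q in [(236,202.3),(335,206.7),(335,217.7),(236,213.3)]];print(np.array(c),np.mean(c,0))
for u in (170+363/3,170+396/3): print("tab",onz("wrist",(u,210),.0845,P))
E
```

```text
[0.5611 0.0904 0.2106]
[[155 156 156 158 159 160 158 158 158 159 161 160 166 162 157 156]
 [149 149 148 148 151 150 151 150 150 154 152 154 149 154 153 152]
 [168 168 166 166 160 161 161 157 155 155 155 154 154 149 147 150]
 [169 170 171 173 172 170 170 171 172 170 169 172 173 174 169 172]
 [171 171 167 170 165 161 164 162 165 168 169 172 171 169 171 169]
 [170 170 168 166 182 205 220 234 222 191 170 169 169 170 172 167]
 [169 169 168 168 210 235 232 229 219 206 173 160 169 170 170 170]
 [171 170 167 189 229 231 231 223 219 202 169 160 170 169 170 168]
 [168 167 166 195 227 230 227 224 218 203 165 152 171 170 168 168]
 [172 166 167 194 227 229 229 223 218 202 169 155 172 171 171 172]
 [169 170 164 197 229 231 228 223 218 201 167 148 161 170 171 171]
 [171 169 169 194 228 229 227 224 219 201 167 149 160 171 169 168]]
[171 167 172 172 179 150  41  43  45  47  45  43  41  32  93 159 152 160
 171 170 171 167 170 170]
tip edge [-0.001   0.0008 -0.068 ]
[[0.5584 0.0534 0.11  ]
 [0.5602 0.1325 0.11  ]
 [0.5695 0.1331 0.11  ]
 [0.5676 0.0533 0.11  ]] [0.5639 0.0931 0.11  ]
tab [0.5719 0.0982 0.0845]
tab [0.5717 0.1079 0.0845]
```

```bash
python3 -m creep '[[[0,-1.3,12,0,0,0,0],[0,-1.3,12,10,0,0,0],[0,-1.3,12,20,0,0,0],[0,-1.3,12,27,0,0,0],[0,-1.3,12,27,0,0,0]]]'
python3 -m creep '[[[0,0,0,0,0,0,0],[0,0,0,0,0,0,0],[0,0,0,0,0,0,0]]]'
python3 - <<'E'
from h import *
P,im=snap("wrist","w6");s=ctrl.get_state();print(s["time"],s["position"],s["tool_rot"],s["ft_force"])
cv2.imwrite("pics/w6c.png",cv2.resize(im[170:290,200:360,::-1],None,fx=4,fy=4,interpolation=cv2.INTER_CUBIC))
E
```

```text
time: 7.35
position: [0.5609, 0.1032, 0.1817]
tool_rot: [0.038, -3.138, 0.002]
ft_force: [-0.5, -0.4, -0.1]
grip_width: 0.175
time: 7.65
position: [0.5623, 0.1035, 0.184]
tool_rot: [-0.038, 3.141, 0.0]
ft_force: [0.7, -0.1, -0.7]
grip_width: 0.174
7.7 [0.5623 0.1035 0.184 ] [-0.0378  3.1406  0.0005] [-0.3794  0.5918 -1.128 ]
```

View pics/w6c.png

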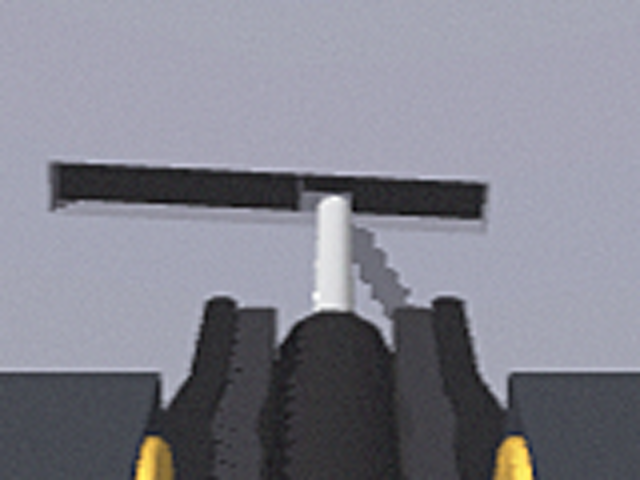

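The tip is centred across the slot to within 0.5 mm and sits about 1 mm to +y of the tab (tab columns 302–352 in the crop, tip at 333). Shift by -1 and descend.

```bash
python3 -m creep '[[[0,0,-1,6,0,0,0],[0,0,-1,12,0,0,0],[0,0,-1,18,0,0,0],[0,0,-1,24,0,0,0],[0,0,-1,28,0,0,0]]]'
python3 -m creep '[[[0,0,0,1,0,0,0],[0,0,0,2,0,0,0],[0,0,0,3,0,0,0],[0,0,0,3,0,0,0],[0,0,0,3,0,0,0]]]'
python3 -m creep '[[[0,0,0,1,0,0,0],[0,0,0,1,0,0,0],[0,0,0,2,0,0,0],[0,0,0,2,0,0,0],[0,0,0,2,0,0,0]]]'
```

```text
time: 8.2
position: [0.5617, 0.1025, 0.1546]
tool_rot: [0.038, -3.14, 0.0]
ft_force: [0.2, -0.2, -0.7]
grip_width: 0.167
time: 8.7
position: [0.5622, 0.1026, 0.1528]
tool_rot: [-0.038, 3.141, 0.0]
ft_force: [0.4, -0.6, -1.5]
grip_width: 0.172
time: 9.2
position: [0.5624, 0.1026, 0.1512]
tool_rot: [-0.038, 3.14, 0.001]
ft_force: [-1.4, -0.0, 5.8]
grip_width: 0.166
```

```bash
python3 -m creep '[[[0,0,0,0,0,0,0],[0,0,0,0.5,0,0,0],[0,0,0,1,0,0,0],[0,0,0,1,0,0,0],[0,0,0,1,0,0,0]]]'
python3 -m creep '[[[0,0,0,0.5,0,0,0],[0,0,0,1,0,0,0],[0,0,0,1,0,0,0]]]'
```

```text
time: 9.7
position: [0.5624, 0.1026, 0.1501]
tool_rot: [-0.038, 3.14, 0.001]
ft_force: [-0.4, 0.4, 4.9]
grip_width: 0.172
time: 10.0
position: [0.5625, 0.1026, 0.1492]
tool_rot: [-0.038, 3.14, 0.001]
ft_force: [-0.6, 1.1, 5.6]
grip_width: 0.171
```

Force stays near 5 N while the tip goes down, so this is a spring. Keep pressing.

```bash
python3 -m creep '[[[0,0,0,0.5,0,0,0],[0,0,0,1,0,0,0],[0,0,0,1.5,0,0,0],[0,0,0,2,0,0,0],[0,0,0,2,0,0,0]]]'
python3 -m creep '[[[0,0,0,0.5,0,0,0],[0,0,0,1,0,0,0],[0,0,0,1.5,0,0,0],[0,0,0,2,0,0,0],[0,0,0,2,0,0,0]]]'
python3 -m creep '[[[0,0,0,0.5,0,0,0],[0,0,0,1,0,0,0],[0,0,0,1.5,0,0,0],[0,0,0,1.5,0,0,0]]]'
python3 - <<'E'
from h import *
snap("top","top1");snap("scene","scene1")
a=cv2.imread("pics/top0.png")[185:275,190:300];b=cv2.imread("pics/top1.png")[185:275,190:300]
c=cv2.imread("pics/scene1.png")[140:250,225:345];c=cv2.resize(c,(393,360),interpolation=2)
cv2.imwrite("pics/t1.png",np.hstack([c]+[cv2.resize(b,(400,360),interpolation=2)]))
E
```

```text
time: 10.5
position: [0.5625, 0.1026, 0.1473]
tool_rot: [-0.038, 3.14, 0.001]
ft_force: [-2.0, 0.0, 5.6]
grip_width: 0.17
time: 11.0
position: [0.5625, 0.1026, 0.1455]
tool_rot: [-0.038, 3.14, 0.001]
ft_force: [-1.9, -0.8, 7.9]
grip_width: 0.172
time: 11.4
position: [0.5626, 0.1027, 0.1437]
tool_rot: [-0.038, 3.14, 0.001]
ft_force: [-0.4, -0.1, 5.1]
grip_width: 0.174
```

View pics/t1.png

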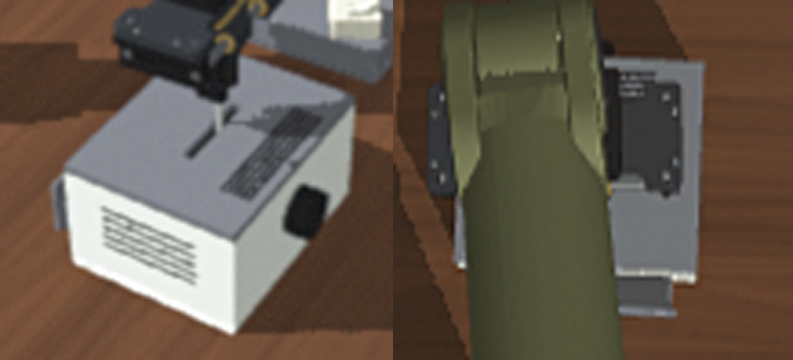

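The drawer has sprung open: it sticks out at the front in both views, at (60,205) and (645,295). Withdraw straight up and go back to the stand.

```bash
python3 -m creep '[[[0,0,0,-10,0,0,0],[0,0,0,-25,0,0,0],[0,0,0,-45,0,0,0],[0,0,0,-72,0,0,0],[0,0,0,-72,0,0,0]]]'
python3 -m creep '[[[0,4,-50,0,0,0,0],[0,7,-100,0,0,0,0],[0,10,-150,0,0,0,0],[0,13,-200,0,0,0,0],[0,16,-250,0,0,0,0]]]'
python3 -m creep '[[[0,4,-50,0,0,0,0],[0,8,-100,0,0,0,0],[0,14,-130,0,0,0,0],[0,14,-130,0,0,0,0],[0,14,-130,0,0,0,0]]]'
python3 -m creep '[[[0,0,0,0,0,0,0],[0,0,0,0,0,0,0],[0,0,0,0,0,0,0]]]'
python3 - <<'E'
from h import *
s=ctrl.get_state();P,im=snap("wrist","w7");print(s["time"],s["position"],s["tool_rot"],s["ft_force"])
print(toworld_shift(np.array([.5394,-.2785,.11])-s["position"]))
cv2.imwrite("pics/w7c.png",cv2.resize(im[140:270,200:370,::-1],None,fx=4,fy=4,interpolation=cv2.INTER_CUBIC))
E
```

```text
time: 12.0
position: [0.5641, 0.1029, 0.2194]
tool_rot: [-0.038, 3.135, 0.003]
ft_force: [1.1, -0.2, 0.0]
grip_width: 0.171
time: 12.5
position: [0.5513, -0.1489, 0.2148]
tool_rot: [0.039, -3.141, -0.001]
ft_force: [0.4, -0.4, -0.9]
grip_width: 0.172
time: 13.0
position: [0.5406, -0.2779, 0.2144]
tool_rot: [0.035, -3.14, -0.001]
ft_force: [-0.2, 0.6, -0.5]
grip_width: 0.167
time: 13.3
position: [0.5419, -0.2759, 0.215]
tool_rot: [-0.042, 3.141, 0.001]
ft_force: [-0.5, 0.1, -0.0]
grip_width: 0.173
13.3 [ 0.5419 -0.2759  0.215 ] [-0.0421  3.1411  0.0011] [-0.5154  0.0537 -0.0114]
[  2.5539  -2.5508 105.0131]
```

View pics/w7c.png

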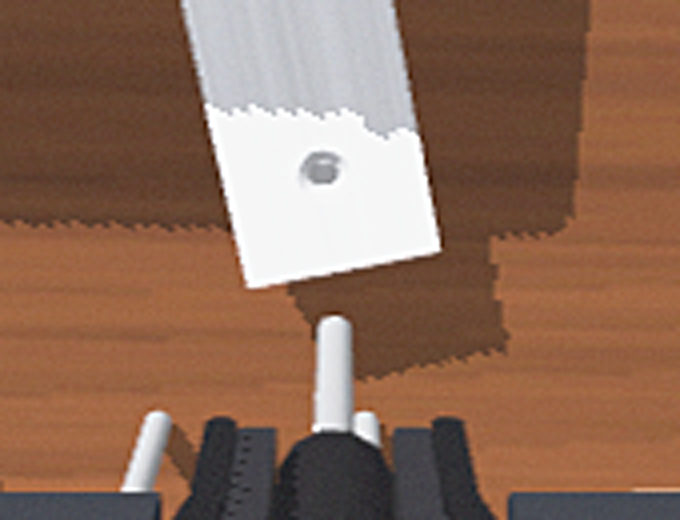

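Rod straight in the grip, hole at (322,168). Correct xy and descend until the tip is 10 mm above the hole mouth.

```bash
python3 -m creep '[[[0,2.6,-2.6,0,0,0,0],[0,2.6,-2.6,30,0,0,0],[0,2.6,-2.6,60,0,0,0],[0,2.6,-2.6,95,0,0,0],[0,2.6,-2.6,95,0,0,0]]]'
python3 -m creep '[[[0,0,0,0,0,0,0],[0,0,0,0,0,0,0],[0,0,0,0,0,0,0],[0,0,0,0,0,0,0]]]'
python3 - <<'E'
from h import *
s=ctrl.get_state();P,im=snap("wrist","w8");print(s["time"],s["position"],s["tool_rot"],s["ft_force"])
print(toworld_shift(np.array([.5394,-.2785,.076])-s["position"]))
cv2.imwrite("pics/w8c.png",cv2.resize(im[140:270,200:370,::-1],None,fx=4,fy=4,interpolation=cv2.INTER_CUBIC))
E
```

```text
time: 13.85
position: [0.5354, -0.2783, 0.1155]
tool_rot: [0.038, -3.133, -0.005]
ft_force: [-1.4, 0.2, -1.1]
grip_width: 0.172
time: 14.25
position: [0.5396, -0.2806, 0.1216]
tool_rot: [-0.038, 3.139, -0.001]
ft_force: [0.7, 0.0, -0.3]
grip_width: 0.173
14.25 [ 0.5396 -0.2806  0.1216] [-0.0381  3.1389 -0.001 ] [ 0.7071  0.0466 -0.2751]
[ 0.218   2.1572 45.6013]
```

View pics/w8c.png

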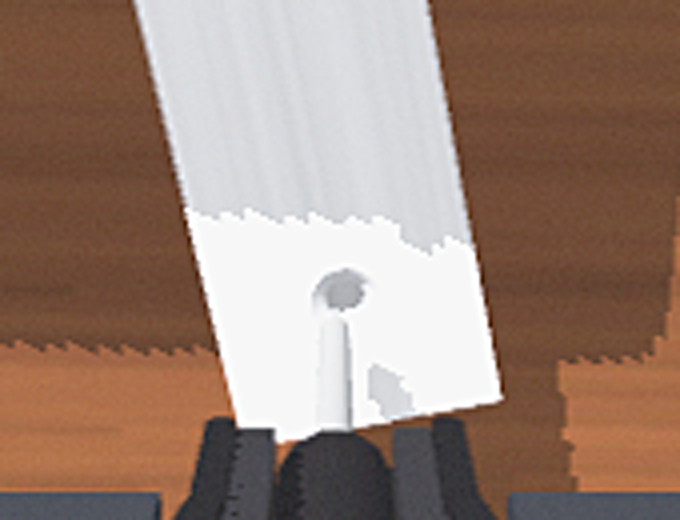

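The hole (341,291) lies 1–2 mm to +y of the tip (334,315), which agrees with the readings (+2).

```bash
python3 -m creep '[[[0,0.2,1.8,0,0,0,0],[0,0.2,1.8,0,0,0,0],[0,0.2,1.8,0,0,0,0],[0,0.2,1.8,0,0,0,0],[0,0.2,1.8,0,0,0,0]]]'
python3 -m creep '[[[0,0,0,0,0,0,0],[0,0,0,0,0,0,0],[0,0,0,0,0,0,0],[0,0,0,0,0,0,0]]]'
python3 - <<'E'
from h import *
s=ctrl.get_state();print(s["time"],s["position"],s["tool_rot"],s["ft_force"])
print(toworld_shift(np.array([.5394,-.2785,.076])-s["position"]))
E
```

```text
time: 14.8
position: [0.5385, -0.2784, 0.12]
tool_rot: [0.038, -3.141, -0.0]
ft_force: [0.1, 0.8, -0.3]
grip_width: 0.175
time: 15.2
position: [0.5385, -0.2784, 0.1201]
tool_rot: [-0.038, 3.141, 0.0]
ft_force: [0.3, 0.5, -1.0]
grip_width: 0.177
15.2 [ 0.5385 -0.2784  0.1201] [-0.038   3.1413  0.0001] [ 0.2737  0.4664 -1.0166]
[-0.8826 -0.0963 44.0574]
```

Now steady. Shift dx by -0.9 and lower in stages.

```bash
python3 -m creep '[[[0,-0.9,0,0,0,0,0],[0,-0.9,0,3,0,0,0],[0,-0.9,0,7,0,0,0],[0,-0.9,0,11,0,0,0],[0,-0.9,0,14,0,0,0]]]'
python3 -m creep '[[[0,0,0,2,0,0,0],[0,0,0,4,0,0,0],[0,0,0,6,0,0,0],[0,0,0,6,0,0,0]]]'
```

```text
time: 15.7
position: [0.5391, -0.2782, 0.1054]
tool_rot: [0.038, -3.141, -0.0]
ft_force: [-0.5, -0.2, -1.5]
grip_width: 0.169
time: 16.1
position: [0.5393, -0.2783, 0.0998]
tool_rot: [0.038, -3.141, -0.0]
ft_force: [0.4, 0.3, -0.5]
grip_width: 0.172
```

```bash
python3 -m creep '[[[0,0,0,5,0,0,0],[0,0,0,10,0,0,0],[0,0,0,15,0,0,0],[0,0,0,20,0,0,0],[0,0,0,20,0,0,0]]]'
python3 -m creep '[[[0,0,0,1,0,0,0],[0,0,0,2,0,0,0],[0,0,0,3,0,0,0],[0,0,0,3,0,0,0]]]'
python3 -m creep '[[[0,0,0,0.5,0,0,0],[0,0,0,1,0,0,0],[0,0,0,1,0,0,0]]]'
```

```text
time: 16.6
position: [0.5388, -0.278, 0.079]
tool_rot: [0.038, -3.14, -0.001]
ft_force: [0.2, 0.5, -0.3]
grip_width: 0.173
time: 17.0
position: [0.5394, -0.2784, 0.077]
tool_rot: [-0.038, 3.141, 0.0]
ft_force: [-0.5, 0.4, -0.4]
grip_width: 0.167
time: 17.3
position: [0.5395, -0.2784, 0.0761]
tool_rot: [-0.038, 3.141, 0.0]
ft_force: [0.0, 0.1, -1.0]
grip_width: 0.167
```

```bash
for i in 1 2; do python3 -m creep '[[[0,0,0,0.4,0,0,0],[0,0,0,0.4,0,0,0],[0,0,0,0.4,0,0,0]]]'; done
```

```text
time: 17.6
position: [0.5396, -0.2784, 0.076]
tool_rot: [-0.038, 3.141, 0.0]
ft_force: [-0.2, 0.1, 3.2]
grip_width: 0.165
time: 17.9
position: [0.5397, -0.2785, 0.076]
tool_rot: [-0.038, 3.141, 0.0]
ft_force: [-1.8, 1.2, 5.4]
grip_width: 0.173
```

The rod has bottomed out (TCP stops at 0.0760, force rising). Release and retreat.

```bash
python3 -m creep '[[[0.2,0,0,0,0,0,0],[0.3,0,0,0,0,0,0],[0.5,0,0,0,0,0,0],[0.5,0,0,0,0,0,0],[0.5,0,0,0,0,0,0]]]'
python3 -m creep '[[[0.5,0,0,-15,0,0,0],[0.5,0,0,-40,0,0,0],[0.5,0,0,-80,0,0,0],[0.5,0,0,-120,0,0,0],[0.5,0,0,-160,0,0,0]]]'
python3 -m creep '[[[0.5,40,50,0,0,0,0],[0.5,60,100,0,0,0,0],[0.5,60,150,0,0,0,0],[0.5,60,150,0,0,0,0],[0.5,60,150,0,0,0,0]]]'
python3 - <<'E'
from h import *
s=ctrl.get_state();print(s["time"],s["position"],s["ft_force"])
snap("scene","scene2");snap("top","top2")
a=cv2.imread("pics/scene2.png")[120:350,130:410];b=cv2.imread("pics/top2.png")[160:290,190:430]
b=cv2.resize(b,(380,206));a=cv2.resize(a,(415,341),interpolation=2);c=np.zeros((341,795,3),np.uint8);c[:,:415]=a;c[:206,415:]=b
z=cv2.imread("pics/scene2.png")[255:315,150:260];c[206:206+135,415:415+248]=cv2.resize(z,(248,135),interpolation=2)
cv2.imwrite("pics/f.png",c)
d=cv2.absdiff(cv2.imread("pics/scene0.png"),cv2.imread("pics/scene2.png")).max(2)[255:320,155:250];print((d>40).sum(),np.argwhere(d>40)[:10])
E
```

```text
time: 18.4
position: [0.5393, -0.2783, 0.075]
tool_rot: [0.038, -3.141, -0.0]
ft_force: [0.3, -0.6, 0.2]
grip_width: 0.45
time: 18.9
position: [0.5392, -0.2786, 0.2381]
tool_rot: [-0.037, 3.14, -0.001]
ft_force: [0.0, 0.0, -0.4]
grip_width: 0.496
time: 19.4
position: [0.476, -0.1267, 0.2365]
tool_rot: [-0.047, 3.139, 0.003]
ft_force: [-0.1, -0.1, -0.7]
grip_width: 0.499
19.4 [ 0.476  -0.1267  0.2365] [-0.0669 -0.1207 -0.661 ]
0 []
```

The viewer limit is reached, but the stand area of the scene image is identical to the start (0 pixels changed). I'll check the drawer and the bystanders numerically.

```bash
python3 - <<'E'
from h import *
for n in("scene","top"):
    d=(cv2.absdiff(cv2.imread(f"pics/{n}0.png"),cv2.imread(f"pics/{n}2.png")).max(2)>40).astype(np.uint8)
    k,l,st,c=cv2.connectedComponentsWithStats(cv2.dilate(d,np.ones((3,3))))
    print(n,[tuple(map(int,x)) for x in st[1:] if x[4]>25])
t=cv2.imread("pics/top2.png");print("drawer px top (col 235..265 row 256..264):\n",t[254:266,262],"\nbefore\n",cv2.imread("pics/top0.png")[254:266,262])
E
```

```text
scene [(36, 0, 205, 188, 11866), (259, 7, 62, 49, 1592), (104, 37, 32, 72, 858), (94, 83, 8, 4, 30), (354, 89, 9, 7, 55), (96, 92, 16, 18, 105), (391, 107, 10, 8, 68), (228, 116, 7, 7, 36), (333, 121, 118, 100, 3569), (452, 127, 16, 8, 90), (315, 136, 28, 16, 204), (294, 141, 20, 9, 83), (288, 151, 18, 5, 64), (330, 151, 13, 6, 60), (251, 152, 32, 7, 157), (178, 160, 11, 5, 46), (239, 192, 7, 19, 91), (285, 206, 16, 13, 144), (321, 213, 112, 56, 2980), (532, 223, 28, 20, 378)]
top [(116, 7, 56, 28, 1052), (0, 28, 39, 71, 1640), (123, 129, 30, 36, 360), (83, 133, 41, 27, 718), (74, 139, 50, 37, 383), (135, 139, 24, 36, 231), (263, 142, 21, 13, 225), (219, 157, 9, 14, 85), (70, 181, 14, 11, 123), (269, 200, 7, 9, 48), (123, 215, 16, 5, 57), (285, 214, 83, 84, 3095), (132, 216, 26, 41, 559), (336, 219, 6, 7, 29), (48, 232, 17, 13, 164), (159, 250, 3, 17, 51), (215, 251, 19, 6, 68), (246, 252, 13, 5, 45), (212, 252, 57, 13, 310), (308, 276, 10, 19, 85), (0, 295, 108, 125, 4404), (233, 300, 9, 10, 38), (301, 300, 16, 39, 332), (338, 300, 15, 9, 90), (335, 309, 13, 12, 93), (68, 324, 9, 5, 33), (333, 331, 9, 5, 36), (326, 336, 21, 22, 326), (323, 359, 22, 15, 233), (290, 367, 17, 45, 443), (327, 386, 8, 5, 34), (265, 408, 9, 5, 40), (304, 410, 4, 10, 33), (321, 411, 14, 6, 55)]
drawer px top (col 235..265 row 256..264):
 [[ 69  65  66]
 [ 78  76  76]
 [ 81  78  79]
 [ 80  79  80]
 [ 81  79  79]
 [ 80  80  78]
 [ 78  77  77]
 [ 83  81  81]
 [121 117 113]
 [143 137 136]
 [ 57  70  91]
 [ 40  61  95]] 
before
 [[ 86  83  83]
 [ 37  55  85]
 [ 44  64  99]
 [ 48  67 103]
 [ 45  66  99]
 [ 44  64  95]
 [ 45  64  96]
 [ 44  63  96]
 [ 46  67  98]
 [ 47  68 101]
 [ 45  65  96]
 [ 45  64  95]]
```

The drawer still shows grey out to row 263, so it is open. The other differences match the arm and its moving shadow. Handing in.

```bash
python3 -c "
from bench import ctrl
print(ctrl.close_job(),ctrl.get_state()['time'])"
```

```text
the job is handed in; nothing more can be done
the job is handed in; nothing more can be done
```

The drawer is open, the release rod is back in its hole in the stand, and the job was handed in at about 19.5 s.

- **Rod choice:** I took the smallest of the three black-handled rods, the one standing in the stand. The two taller ones beside the stand were left alone.
- **Latch:** Through the slot I saw a light patch about 10 mm to the +y side of the slot's centre. Pressing there gave at about 5–8 N over some 8.5 mm of travel, so it was the tab. The highest reading was 7.9 N, well under the 25 N limit. Both cameras then showed the drawer open.
- **Rod return:** The rod went back in at the pickup position and met the bottom of the hole at the same height (0.076 m). I released it there.
- **Last checks:** The stand area in the scene image had no changed pixels compared with the start. The drawer was still out in the top view.
- **Not fully checked:** The last composite picture could not be viewed because the limit of 12 was reached, so the final check was numerical only. Other image differences seemed to be the arm and its moving shadows, but I did not check each bystander separately.

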